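# Slide the header card home in the card tray

## Task

In the flat three-lane tray, find the header card with the single round hole and bring it forward for stamping: press on its top and slide it along its lane towards the robot until its front edge rests against the tray's front bar. Keep it lying flat in its lane, and leave the other two cards where they are.

Things in the scene. Friction and masses are not known exactly. Their poses are not given: they have to be found in the camera images.
- card_tray: Low tray fixed to the bench, black floor, bright metal rails, 220 mm long (x) by 230 wide (y). Origin: centre of underside; -x is the front bar's side (robot side). Floor top at z 4 mm; rails, end bars to 12 mm. Three lanes along x, 66 mm wide, inside from x = -100 (front bar) to +100 mm (back bar), centred at y = -74, 0, +74 mm. Front bar has a 22 mm gap mid-lane.
- card_round: The card to slide: brown board 100 mm long (x) by 60 wide (y) by 4 thick, 50 g, with ONE round hole 22 mm wide, 30 mm from the middle towards +x (back). Origin: centre of underside. Lies loose in any one of the lanes near the back bar, x along the lane, top 8 mm above the bench; slides with moderate friction. Fully home, its origin is at tray x = -50 mm.
- card_slot: A bystander card of the same size and board, in another lane near the back bar, with one narrow slot 38 mm (across) by 9 mm instead of the round hole. Origin: centre of its underside. To be left alone.
- card_pair: A bystander card of the same size and board, in the remaining lane near the back bar, with two small round holes 11 mm wide side by side, 32 mm apart. Origin: centre of its underside. To be left alone.

How it is judged:
By the outcome, as a careful person would: the job done as asked, in the order asked, and still so for the second after the job is handed in, with the robot touching nothing.
It also fails if it takes over 26 s, if anything falls off the work surface, if the arm or the gripper's body presses on something with over 40 N, if the wrist force passes 120 N, or if a joint passes its speed limit or range.

## Robot

A 6-joint arm with a two-finger parallel gripper is mounted at the origin on a cart in front of the work surface, level with it; the furniture and walls round the work are solid. World frame = base frame: x ahead of the robot, y to its left, z up, the work surface at z = 0. Lengths are in m, angles in rad, forces in N, time in s.
With the tool pointing down it reaches from about 0.375 to 0.9 m from the base axis. Payload 3.1 kg.
Tool frame: the origin (TCP) lies midway between the tips of the shut fingers; the grasp point (between the pads) lies 19 mm behind it; z points along the fingers, y is the line along which they close (so a half turn about z gives the same grasp; the last joint's range is limited). The gripper opens to 85 mm and grips with 20 to 120 N. Pads are 22 mm wide; open, the fingers measure 114 mm over their backs; the gripper's body (76 mm by 85 mm) begins 54 mm behind the grasp point. The pads swing forward as they close: fully open they stand 13 mm farther back than shut.
Start: joints at [1.085, 0.527, 1.433, -0, 1.181, -0.178], TCP at [0.189, 0.596, 0.207] pointing down, gripper open.
Joint ranges: [-3.08, 3.08], [-0.75, 2.2], [0.22, 2.44], [-1.43, 4.57], [0, 2.65], [-2.85, 2.85]. Speed limits (rad/s): [2.79, 2.79, 3.14, 3.14, 3.14, 3.14].

## Interface

Orientations are given as a unit quaternion [x, y, z, w].
In Python, from station import manip gives the robot as it stands.
- The arm moves only by the tool step_arm, never from a script. Its argument "targets" is text: rows parted by semicolons, each of 4 numbers parted by spaces: the shift along the tool's x, y, z in mm, then the turn about the tool's z in degrees. A call has 1 to 12 rows; each row is the pose to reach, as a shift and turn from the pose commanded when the call began, along the tool's axes at that moment; what a row does not reach only later rows make up. A row lasts 1/10 s, in which the tool goes at most 50 mm and 8.59 degrees, less where a joint would pass 70% of its speed; a pose out of reach is approached as far as the arm can. A call with a gripper value outside its range is refused whole. "gripper" is the closure, from 0 (fully open) to 1 (shut), set as the call begins (left out, the last holds). The fingers move at their own pace and stop on an object; "squeeze" is the grip in N (left out, the last holds). Time passes only in rows, so rows that repeat a pose let the fingers close. It gives the time, the measured TCP pose, the force, the opening and the grip force at its end, in the units of the state.
- manip.sense(): the state, without advancing time (a new reading comes with each control period).
- manip.snapshot(name): name is "scene" or "side" or "wrist"; returns the picture (480x640x3 uint8, red, green, blue); there is no depth.
- manip.get_calibration(name): a dict with "fov_y" (degrees; the focal length in pixels is half the picture's height over the tangent of half this angle, whatever the lens; pixels are square), "cx", "cy" (the principal point, pixels), "k1" (the pictures are not rectified: a ray, as slopes to the right and down, at radius r is drawn at 1 + k1 r^2 times it, then the intrinsics apply), "extrinsics" (4x4, takes a point from camera to world coordinates); the wrist camera has in their place "tool_from_camera" (4x4, takes a point from camera to tool coordinates, whose origin is the TCP and whose axes are the flange's). Camera axes: x right, y down, z forward; pixel columns grow to the right and rows downward; lengths in m; the calibration is good to about 2 mm. A picture is of the moment at which its call begins: read the wrist's pose just before it. get_calibration takes no time and is no camera call.
- manip.sign_off(): hands the job in; it is judged then, once.
Trained networks look in the newest picture that a camera, given by its name, has taken for a name from the list of things; names that differ only in an ending like _2 or _b are one class to them, and where a whole thing is asked for, a point or a joint stands for the part that bears it (a point fixed in the world has none). Each returns a list of dicts, best first, with "p" (0 to 1); they miss things now and then, are a little off and sometimes report something else, mostly with a low value. They report only what shows in the picture. A call takes as long as a camera call.
- manip.recognise(camera, query): "position" ([column, row] in pixels, amid what is visible of it).
- manip.masks_of(camera, query): "pixels" (480x640 bool, what is visible of it) and "position" ([column, row] in pixels, amid what is visible of it).
- manip.mark_of(camera, query): "position" ([column, row] in pixels: a listed point, or the origin of a listed thing).
The state is a dict: "t": time; "q": joint angles; "qd": joint speeds; "tau": joint torques, N m; "tcp_pos": TCP position; "tool_rot": TCP orientation; "force": force on the tool from outside, world axes, zero at the start; "ft_torque": the same for the moment, N m; "finger_gap": opening from 0.0 (shut) to 1.0 (fully open); "gripper_force": force on a finger pad.
Only numpy, scipy, OpenCV 4.12 (cv2) and the standard library are available. Lean on these libraries where they do the work, as an engineer would, in place of code of your own. Each camera call takes 0.05 s, during which the arm holds its last target. There are 200 camera calls.

## Working session

There is one attempt and no reset: what is moved stays moved. The work goes in short steps, Python scripts to look and compute and a tool call to move; the robot and the scene stay as the last step left them, time stands still between calls to the robot, and variables do not carry over. Pictures are saved under pics/ and viewed, at most 10 in all, crops included, and the job is handed in when it is done.

Besides the shell and the picture viewer there is one more tool, called after ">>>" as name(argument=value, ...) on one line, values as JSON. step_arm: Moves the arm, as the interface text tells. Its arguments: {"type":"object","properties":{"targets":{"type":"string"},"gripper":{"type":"number"},"squeeze":{"type":"number"}},"required":["targets"]}

```bash
mkdir -p pics; cat > h.py <<'E'
import numpy as np, cv2
from station import manip
from scipy.spatial.transform import Rotation as R
def ray(name,px,state=None):
    c=manip.get_calibration(name); f=240/np.tan(np.radians(c["fov_y"])/2)
    d=np.array([(px[0]-c["cx"])/f,(px[1]-c["cy"])/f]); u=d.copy()
    for _ in range(20): u=d/(1+c["k1"]*(u@u))
    if name=="wrist":
        T=np.eye(4);T[:3,:3]=R.from_quat(state["tool_rot"]).as_matrix();T[:3,3]=state["tcp_pos"];E=T@np.array(c["tool_from_camera"])
    else: E=np.array(c["extrinsics"])
    return E[:3,3],E[:3,:3]@np.array([u[0],u[1],1])
def at(name,px,z,state=None):
    o,d=ray(name,px,state); return o+d*(z-o[2])/d[2]
E
python3 - <<'E'
from h import *
s=manip.sense();print(s["t"],s["tcp_pos"],s["tool_rot"],s["force"])
for n in ["scene","side"]:
    im=manip.snapshot(n); cv2.imwrite(f"pics/{n}0.png",im[:,:,::-1])
    for q in ["card_tray","card_round","card_slot","card_pair"]:
        for r in manip.mark_of(n,q)[:2]: print(n,q,round(r["p"],2),np.round(r["position"]),at(n,r["position"],0.0 if q=="card_tray" else .004).round(4))
E
```

```text
0.0 [0.18836704 0.59512672 0.20582895] [ 1.52809247e-01  9.88255095e-01 -1.03563009e-03 -3.57850297e-04] [-0.27456461 -0.26737397 -0.08041898]
scene card_tray 0.59 [349. 264.] [ 0.5297 -0.2804 -0.    ]
scene card_round 0.68 [301. 276.] [ 0.5739 -0.2098  0.004 ]
scene card_slot 0.93 [328. 251.] [ 0.5743 -0.2896  0.004 ]
scene card_pair 0.62 [356. 239.] [ 0.553  -0.3461  0.004 ]
side card_tray 0.95 [341. 234.] [ 0.5304 -0.2814  0.    ]
side card_round 0.93 [310. 258.] [ 0.5747 -0.2135  0.004 ]
side card_slot 0.71 [317. 226.] [ 0.5721 -0.2926  0.004 ]
side card_pair 0.71 [331. 203.] [ 0.5541 -0.3575  0.004 ]
```

```bash
python3 - <<'E'
import cv2
a=cv2.imread("pics/scene0.png")[180:340,240:460];b=cv2.imread("pics/side0.png")[150:310,230:450]
cv2.imwrite("pics/c0.png",cv2.resize(cv2.vconcat([a,b]),None,fx=1.8,fy=1.8,interpolation=2) if 0 else cv2.resize(cv2.hconcat([a,b]),None,fx=1.8,fy=1.8,interpolation=2))
E
```

```text
(no output)
```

View pics/c0.png

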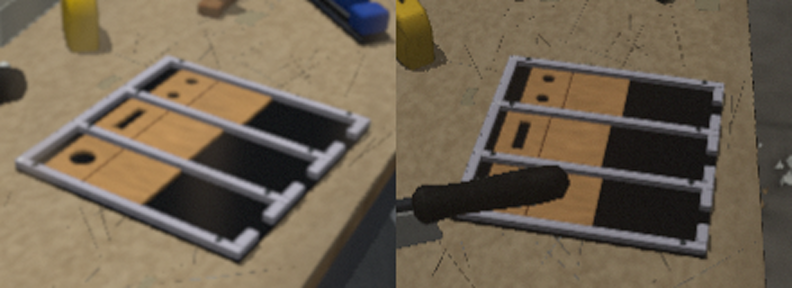

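View pics/scene0.png

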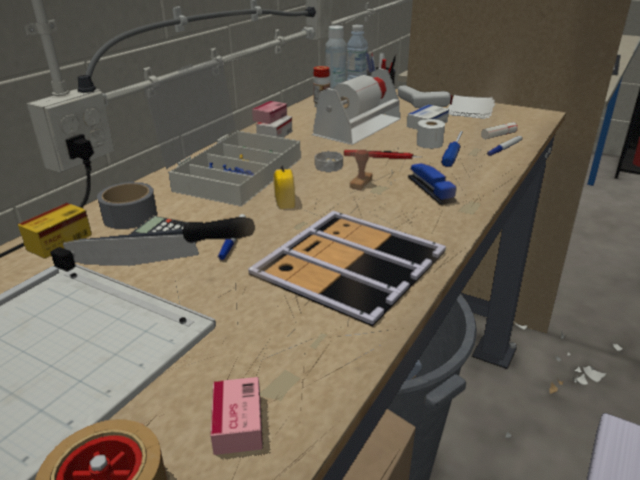

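The round-hole card is in the left (+y) lane, with its hole at scene pixel (286,267). A paper cutter with a raised black handle, tip at about (255,228) in scene and (324,250) in side, is close by. I'll triangulate the handle and fit the tray pose.

```bash
python3 - <<'E'
from h import *
def tri(p,q):
    o,d=ray("scene",p);o2,d2=ray("side",q)
    t=np.linalg.lstsq(np.c_[d,-d2],o2-o,rcond=None)[0]
    a,b=o+d*t[0],o2+d2*t[1];return ((a+b)/2).round(3),np.linalg.norm(a-b).round(3)
print("tip",tri((255,227),(324,251)),"butt",tri((188,231),(241,264)))
C=[at("scene",p,.012) for p in [(251,271),(373,320),(444,247),(335.5,213)]]
D=[at("side",(230+(x-396)/1.8,150+y/1.8),.012) for x,y in [(704,250),(722,88),(514,60)]]
for c in C+D: print(c.round(4))
print("hole",at("scene",(286,267),.008))
print("center",np.mean(C,0))
E
```

```text
tip (array([ 0.539, -0.064,  0.168]), np.float64(0.003)) butt (array([ 0.639, -0.058,  0.139]), np.float64(0.001))
[ 0.6402 -0.1733  0.012 ]
[ 0.43   -0.1595  0.012 ]
[ 0.4131 -0.3817  0.012 ]
[ 0.6206 -0.3977  0.012 ]
[ 0.4315 -0.1583  0.012 ]
[ 0.4137 -0.3775  0.012 ]
[ 0.6237 -0.3953  0.012 ]
hole [ 0.60395986 -0.21337019  0.008     ]
center [ 0.52597074 -0.27805974  0.012     ]
```

View pics/side0.png

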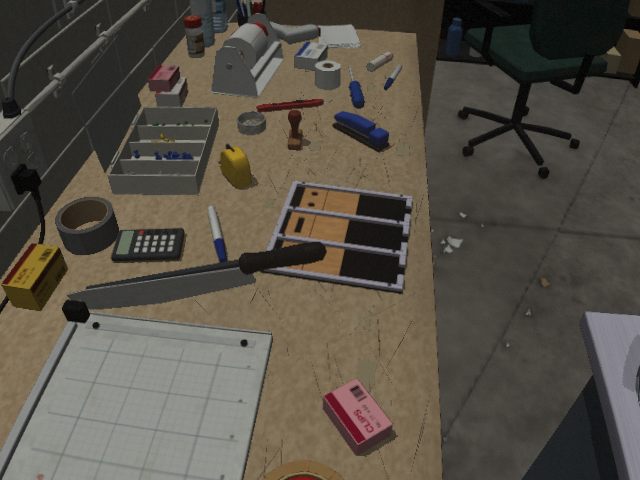

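>>> step_arm(targets="0 0 -50 0; 0 0 -100 0; -320 -312 -100 -13; -320 -312 -100 -13; -320 -312 -100 -13; -320 -312 -100 -13; -320 -312 -100 -13; -320 -312 -100 -13; -320 -312 -100 -13; -320 -312 -100 -13; -320 -312 -100 -13; -320 -312 -100 -13", gripper=1)

```text
t: 1.7
tcp_pos: [0.4027, 0.1972, 0.3072]
tool_rot: [0.044, 0.999, -0.001, 0.001]
force: [-0.1, 1.3, 0.4]
finger_gap: -0.0
gripper_force: 0.0
```

>>> step_arm(targets="-92 -390 0 0; -92 -390 0 0; -92 -390 0 0; -92 -390 0 0; -92 -390 0 0; -92 -390 0 0; -92 -390 0 0; -92 -390 0 0; -92 -390 0 0; -190 -390 100 0; -190 -390 100 0; -190 -390 100 0")

```text
t: 2.9
tcp_pos: [0.5591, -0.2008, 0.2052]
tool_rot: [0.04, 0.999, 0.0, -0.0]
force: [-0.2, 0.4, -0.1]
finger_gap: -0.001
gripper_force: 0.0
```

```bash
cat > look.py <<'E'
from h import *
import sys
s=manip.sense(); im=manip.snapshot("wrist"); cv2.imwrite(f"pics/{sys.argv[1]}.png",im[:,:,::-1])
print(s["t"],s["tcp_pos"].round(4),s["tool_rot"].round(4))
for q in ["card_tray","card_round","card_slot","card_pair"]:
    for r in manip.mark_of("wrist",q)[:1]: print(q,round(r["p"],2),np.round(r["position"]),at("wrist",r["position"],0.0 if q=="card_tray" else .004,s).round(4))
E
python3 look.py w1
```

```text
2.9 [ 0.5591 -0.2008  0.2052] [ 3.980e-02  9.992e-01  4.000e-04 -1.000e-04]
card_tray 0.59 [230. 181.] [ 0.5324 -0.2863  0.    ]
card_round 0.73 [303. 218.] [ 0.5766 -0.2152  0.004 ]
card_slot 0.85 [233. 220.] [ 0.5727 -0.2889  0.004 ]
card_pair 0.58 [161. 215.] [ 0.5607 -0.3647  0.004 ]
```

View pics/w1.png

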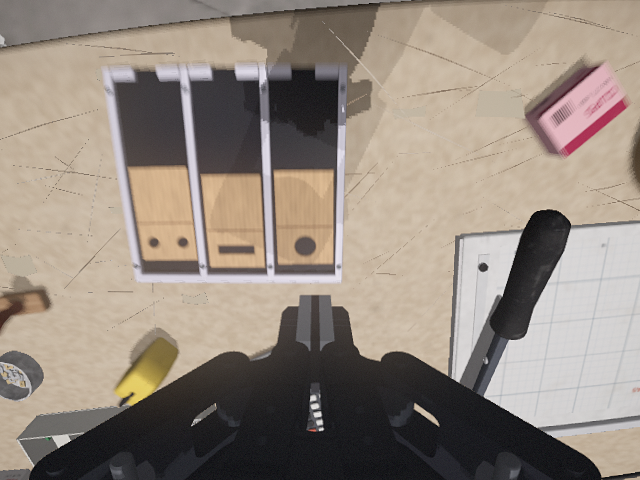

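Wrist view: the round-hole card is in the rightmost image lane (world +y). Its hole is at (305,246), its front edge at y≈169, and the lane is bounded by rails at x≈268 and 341.

```bash
python3 - <<'E'
from h import *
s=manip.sense()
s["tcp_pos"]=np.array([.5591,-.2008,.2052]);s["tool_rot"]=np.array([.0398,.9992,.0004,-.0001])
P=lambda p,z:at("wrist",p,z,s)[:2]
m=[P((265,75),.012),P((270,272),.012)];o=[P((344,75),.012),P((338,275),.012)]
for a in(m,o): d=a[1]-a[0];print(a,np.degrees(np.arctan2(d[1],d[0])))
print("hole",P((305,246),.008),"front",P((276,171),.008),P((336,169),.008))
print("bar inner",P((285,80),.012),P((325,80),.012)); print("now",manip.sense()["tcp_pos"],manip.sense()["tool_rot"])
E
```

```text
[array([ 0.43618297, -0.23719436]), array([ 0.63184402, -0.25560662])] -5.375862317496755
[array([ 0.44207627, -0.16493804]), array([ 0.64126471, -0.18255765])] -5.055054388264206
hole [ 0.60655669 -0.21546305] front [ 0.52510955 -0.23728074] [ 0.52795256 -0.17752389]
bar inner [ 0.44204086 -0.2193268 ] [ 0.44502987 -0.18263237]
now [ 0.55759394 -0.20100633  0.20710699] [ 3.93351933e-02  9.99225995e-01  1.86769314e-04 -3.45771382e-04]
```

>>> step_arm(targets="-13 -11 50 0; -13 -11 100 0; -13 -11 140 0; -13 -11 170 0; -13 -11 185 0; -13 -11 190 0; -13 -11 190 0; -13 -11 190 0")

```text
t: 3.95
tcp_pos: [0.5713, -0.215, 0.019]
tool_rot: [0.04, 0.999, -0.001, 0.002]
force: [0.4, 0.3, -0.2]
finger_gap: 0.0
gripper_force: 0.0
```

>>> step_arm(targets="0 2 6 0; 0 2 9 0; 0 2 10 0; 0 2 11 0; 0 2 11 0; 0 2 11 0")

```text
t: 4.55
tcp_pos: [0.5701, -0.2123, 0.0058]
tool_rot: [0.04, 0.999, -0.0, 0.0]
force: [0.4, 0.6, 0.4]
finger_gap: 0.002
gripper_force: 0.0
```

>>> step_arm(targets="0 0 1 0; 0 0 1 0; 0 0 1 0")

```text
t: 4.85
tcp_pos: [0.57, -0.2122, 0.0048]
tool_rot: [0.04, 0.999, -0.0, -0.0]
force: [-0.6, -0.3, -0.5]
finger_gap: 0.005
gripper_force: 0.0
```

>>> step_arm(targets="0 0 1 0; 0 0 1 0; 0 0 1 0")

```text
t: 5.15
tcp_pos: [0.57, -0.2122, 0.0038]
tool_rot: [0.04, 0.999, 0.0, -0.0]
force: [0.7, -0.2, 0.3]
finger_gap: 0.002
gripper_force: 0.0
```

```bash
python3 look.py w2; python3 -c "
import cv2
a=cv2.imread('pics/w2.png');cv2.imwrite('pics/w2c.png',cv2.resize(a[100:420,180:500],None,fx=1.8,fy=1.8))"
```

```text
5.15 [ 0.57   -0.2122  0.0038] [ 0.04    0.9992  0.     -0.    ]
card_tray 0.92 [162. 224.] [ 0.5313 -0.2856  0.    ]
card_round 0.65 [311. 294.] [ 0.5734 -0.2148  0.004 ]
card_slot 0.73 [314. 296.] [ 0.5749 -0.2139  0.004 ]
card_pair 0.65 [ 33. 286.] [ 0.5581 -0.3611  0.004 ]
```

View pics/w2c.png

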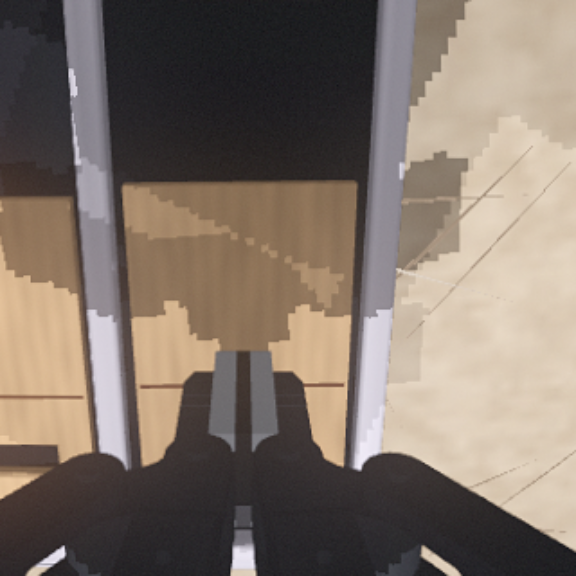

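Fingers are centred on the card, just ahead of its hole, with no contact force yet. Lowering further.

>>> step_arm(targets="0 0 1 0; 0 0 1 0; 0 0 2 0; 0 0 2 0")

```text
t: 5.8
tcp_pos: [0.57, -0.2122, 0.0017]
tool_rot: [0.04, 0.999, 0.0, -0.0]
force: [0.3, -0.0, -0.4]
finger_gap: 0.0
gripper_force: 0.0
```

```bash
python3 - <<'E'
from h import *
s=manip.sense();print(s["q"].round(4),s["tau"].round(2),s["force"],s["tcp_pos"])
a=manip.snapshot("scene")[190:330,240:400,::-1];b=manip.snapshot("side")[170:310,240:400,::-1]
cv2.imwrite("pics/c3.png",cv2.resize(cv2.hconcat([a,b]),None,fx=2.5,fy=2.5,interpolation=2))
E
```

```text
[-0.5399  0.7888  1.6101  0.      0.743  -2.0307] [-1.000e-02 -4.733e+01 -1.015e+01 -0.000e+00 -1.000e-02 -0.000e+00] [ 0.26670146 -0.00918175 -0.35225799] [ 0.56995187 -0.21216045  0.00165626]
```

View pics/c3.png

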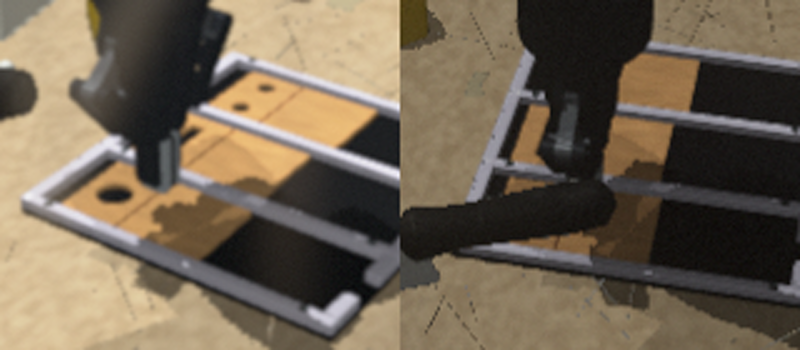

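```bash
python3 - <<'E'
from h import *
for z in (.004,.008,.012,.016,.02,.03): print(z,at("scene",(302,266.5),z).round(4))
print(at("scene",(285,268),.008))
E
```

```text
0.004 [ 0.5867 -0.2317  0.004 ]
0.008 [ 0.5834 -0.2267  0.008 ]
0.012 [ 0.58   -0.2216  0.012 ]
0.016 [ 0.5767 -0.2165  0.016 ]
0.02 [ 0.5733 -0.2114  0.02  ]
0.03 [ 0.565  -0.1987  0.03  ]
[ 0.60375036 -0.21030545  0.008     ]
```

The scene view puts the tip about 10 mm above the card, whatever the reading says. I'll continue down in small, force-watched steps.

>>> step_arm(targets="0 0 1 0; 0 0 2 0; 0 0 3 0; 0 0 3 0")

```text
t: 6.3
tcp_pos: [0.5699, -0.2121, -0.0014]
tool_rot: [0.04, 0.999, 0.0, -0.0]
force: [0.1, 0.3, -0.7]
finger_gap: 0.001
gripper_force: 0.0
```

>>> step_arm(targets="0 0 1 0; 0 0 2 0; 0 0 2 0")

```text
t: 6.6
tcp_pos: [0.57, -0.2121, -0.0034]
tool_rot: [0.04, 0.999, 0.0, -0.0]
force: [0.4, 0.1, -0.5]
finger_gap: 0.001
gripper_force: 0.0
```

>>> step_arm(targets="0 0 1 0; 0 0 2 0; 0 0 2 0")

```text
t: 6.9
tcp_pos: [0.5699, -0.2121, -0.0054]
tool_rot: [0.04, 0.999, 0.0, -0.0]
force: [0.6, -0.9, -0.4]
finger_gap: -0.0
gripper_force: 0.0
```

>>> step_arm(targets="0 0 1 0; 0 0 1 0; 0 0 2 0; 0 0 2 0")

```text
t: 7.3
tcp_pos: [0.57, -0.2122, -0.0073]
tool_rot: [0.04, 0.999, 0.0, -0.0]
force: [0.0, -0.4, 0.1]
finger_gap: -0.007
gripper_force: 0.0
```

```bash
python3 - <<'E'
from h import *
a=manip.snapshot("scene")[230:300,270:350,::-1];b=manip.snapshot("wrist")[200:410,200:440,::-1]
cv2.imwrite("pics/c4.png",cv2.hconcat([cv2.resize(a,(400,350),interpolation=2),cv2.resize(b,(400,350))]))
E
```

```text
(no output)
```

View pics/c4.png

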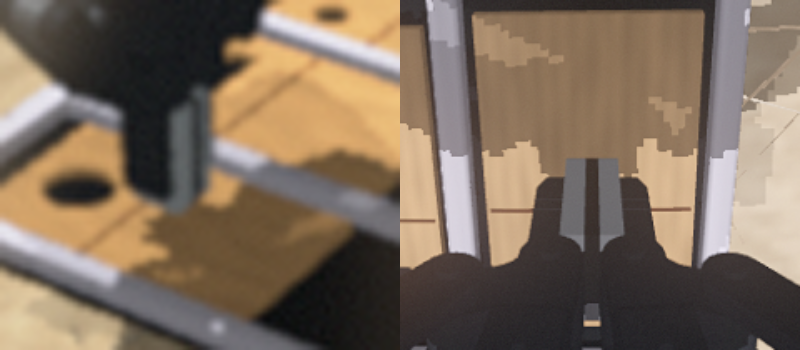

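The tip is now at scene (306,272), almost on the card.

>>> step_arm(targets="0 0 1 0; 0 0 1 0; 0 0 1 0")

```text
t: 7.7
tcp_pos: [0.57, -0.2122, -0.0082]
tool_rot: [0.04, 0.999, 0.0, -0.0]
force: [-0.1, 0.6, -0.3]
finger_gap: 0.002
gripper_force: 0.0
```

>>> step_arm(targets="0 0 1 0; 0 0 1 0; 0 0 1 0")

```text
t: 8.0
tcp_pos: [0.57, -0.2122, -0.0092]
tool_rot: [0.04, 0.999, 0.0, -0.0]
force: [0.2, 1.0, -0.3]
finger_gap: -0.001
gripper_force: 0.0
```

>>> step_arm(targets="0 0 1 0; 0 0 1 0; 0 0 1 0")

```text
t: 8.3
tcp_pos: [0.57, -0.2122, -0.0102]
tool_rot: [0.04, 0.999, 0.0, -0.0]
force: [-0.3, 0.0, 0.1]
finger_gap: 0.002
gripper_force: 0.0
```

>>> step_arm(targets="0 0 1 0; 0 0 1 0; 0 0 1 0")

```text
t: 8.6
tcp_pos: [0.57, -0.2122, -0.0112]
tool_rot: [0.04, 0.999, 0.0, -0.0]
force: [-0.2, 0.1, -0.2]
finger_gap: 0.003
gripper_force: 0.0
```

>>> step_arm(targets="0 0 1 0; 0 0 1 0; 0 0 1 0")

```text
t: 8.9
tcp_pos: [0.57, -0.2122, -0.0122]
tool_rot: [0.04, 0.999, 0.0, -0.0]
force: [0.2, -0.3, -0.3]
finger_gap: 0.005
gripper_force: 0.0
```

>>> step_arm(targets="0 0 1 0; 0 0 1 0")

```text
t: 9.1
tcp_pos: [0.57, -0.2122, -0.0133]
tool_rot: [0.04, 0.999, 0.0, -0.0]
force: [0.5, 0.7, -0.1]
finger_gap: -0.001
gripper_force: 0.0
```

>>> step_arm(targets="0 0 1 0; 0 0 1 0")

```text
t: 9.3
tcp_pos: [0.57, -0.2122, -0.0143]
tool_rot: [0.04, 0.999, 0.0, -0.0]
force: [0.1, -0.2, -0.1]
finger_gap: -0.0
gripper_force: 0.0
```

```bash
python3 - <<'E'
from h import *
s=manip.sense();print(s["q"].round(4),s["tau"].round(2),s["tcp_pos"])
a=manip.snapshot("scene")[230:300,270:350,::-1];b=manip.snapshot("wrist")[200:410,200:440,::-1]
cv2.imwrite("pics/c5.png",cv2.hconcat([cv2.resize(a,(400,350),interpolation=2),cv2.resize(b,(400,350))]))
E
```

```text
[-0.5399  0.8146  1.613   0.      0.7142 -2.0308] [-1.000e-02 -4.768e+01 -9.560e+00 -0.000e+00 -1.000e-02 -0.000e+00] [ 0.56997429 -0.21215089 -0.01430391]
```

View pics/c5.png

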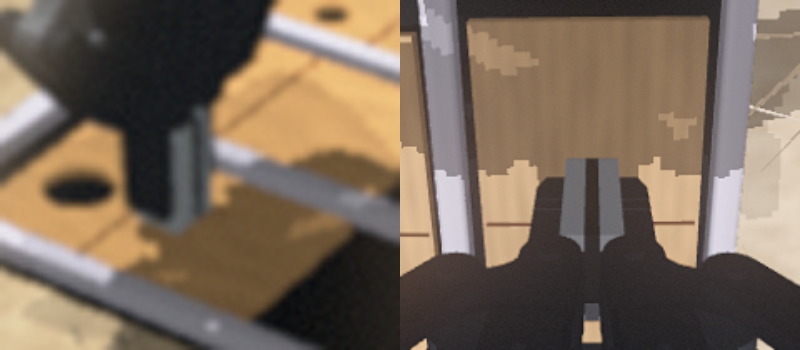

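```bash
python3 - <<'E'
from h import *
c=manip.get_calibration("scene");E=np.linalg.inv(np.array(c["extrinsics"]));f=240/np.tan(np.radians(c["fov_y"])/2)
def proj(p):
    q=E[:3,:3]@p+E[:3,3];u=q[:2]/q[2];return u*(1+c["k1"]*(u@u))*f+[c["cx"],c["cy"]]
for dx in(-.011,0,.011):
  for dy in(-.014,0,.014):
    print(dx,dy,[proj(np.array([.57+dx,-.2122+dy,z])).round(1).tolist() for z in(.008,.015,.02)])
E
```

```text
-0.011 -0.014 [[315.5, 271.0], [315.4, 267.2], [315.3, 264.4]]
-0.011 0 [[310.6, 275.6], [310.5, 271.7], [310.5, 268.9]]
-0.011 0.014 [[305.7, 280.2], [305.6, 276.3], [305.5, 273.5]]
0 -0.014 [[309.3, 269.0], [309.2, 265.2], [309.1, 262.4]]
0 0 [[304.4, 273.5], [304.3, 269.6], [304.2, 266.9]]
0 0.014 [[299.4, 278.1], [299.2, 274.2], [299.1, 271.4]]
0.011 -0.014 [[303.2, 267.1], [303.0, 263.2], [302.9, 260.5]]
0.011 0 [[298.2, 271.5], [298.1, 267.6], [298.0, 264.9]]
0.011 0.014 [[293.2, 276.1], [293.0, 272.2], [292.9, 269.4]]
```

Near fingertip corner is at (306,277), where contact would put it at about (306,280), so roughly 5 mm remains.

>>> step_arm(targets="0 0 1 0; 0 0 2 0; 0 0 2 0")

```text
t: 9.7
tcp_pos: [0.5701, -0.2122, -0.0163]
tool_rot: [0.04, 0.999, 0.0, -0.0]
force: [-0.6, -0.1, 0.0]
finger_gap: 0.001
gripper_force: 0.0
```

>>> step_arm(targets="0 0 1 0; 0 0 1 0")

```text
t: 9.9
tcp_pos: [0.5701, -0.2122, -0.0164]
tool_rot: [0.04, 0.999, -0.0, 0.0]
force: [-0.3, -0.1, 4.7]
finger_gap: 0.002
gripper_force: 2.6
```

>>> step_arm(targets="0 0 1 0; 0 0 1.5 0; 0 0 1.5 0; 3 0 1.5 0; 8 0 1.5 0; 14 0 1.5 0; 20 0 1.5 0; 20 0 1.5 0")

```text
t: 10.7
tcp_pos: [0.5538, -0.2128, -0.0164]
tool_rot: [0.04, 0.999, -0.002, 0.004]
force: [2.9, -1.5, 7.8]
finger_gap: -0.002
gripper_force: 4.1
```

```bash
python3 look.py w6; python3 - <<'E'
import cv2
a=cv2.imread("pics/w6.png");cv2.imwrite("pics/w6c.png",cv2.resize(a[100:420,140:500],None,fx=1.6,fy=1.6))
E
```

```text
10.7 [ 0.5538 -0.2128 -0.0164] [ 0.0402  0.9992 -0.0022  0.0043]
card_tray 0.88 [156. 268.] [ 0.5306 -0.2842  0.    ]
card_slot 0.95 [166. 350.] [ 0.5719 -0.2872  0.004 ]
card_pair 0.89 [ 18. 334.] [ 0.559  -0.3613  0.004 ]
```

View pics/w6c.png

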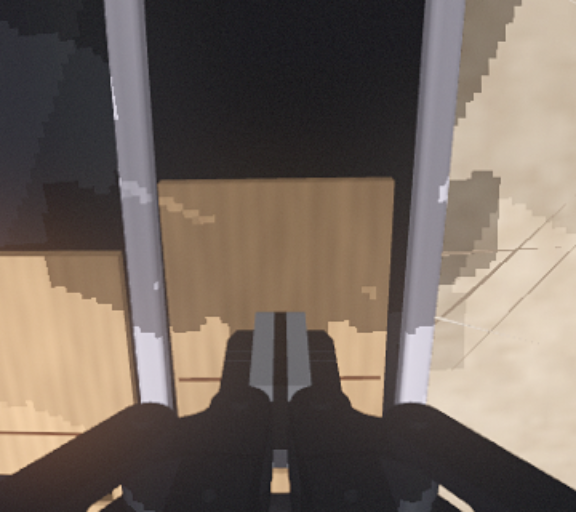

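Card is moving with the finger and lying flat, its front edge well ahead of its neighbour. Continuing.

>>> step_arm(targets="6 0.5 0 0; 12 1 0 0; 18 1 0 0; 24 1 0 0; 30 1 0 0; 36 1 0 0; 42 1 0 0; 48 1 0 0; 54 1 0 0; 58 1 0 0; 58 1 0 0")

```text
t: 12.05
tcp_pos: [0.497, -0.208, -0.0164]
tool_rot: [0.04, 0.999, -0.003, 0.005]
force: [3.6, -1.1, 9.7]
finger_gap: 0.0
gripper_force: 4.8
```

>>> step_arm(targets="3 0 0 0; 6 0 0 0; 9 0 0 0; 10 0 0 0; 10 0 0 0")

```text
t: 12.55
tcp_pos: [0.4878, -0.2075, -0.0164]
tool_rot: [0.04, 0.999, -0.003, 0.006]
force: [5.8, 0.3, 10.0]
finger_gap: 0.001
gripper_force: 4.7
```

```bash
python3 look.py w7; python3 - <<'E'
import cv2
a=cv2.imread("pics/w7.png");cv2.imwrite("pics/w7c.png",cv2.resize(a[60:380,140:500],None,fx=1.6,fy=1.6))
E
```

```text
12.55 [ 0.4878 -0.2075 -0.0164] [ 0.0403  0.9992 -0.0034  0.0058]
card_tray 0.67 [172. 385.] [ 0.5304 -0.2862  0.    ]
card_round 0.65 [ 53. 434.] [ 0.5594 -0.3616  0.004 ]
card_pair 0.73 [ 56. 435.] [ 0.56  -0.36   0.004]
```

View pics/w7c.png

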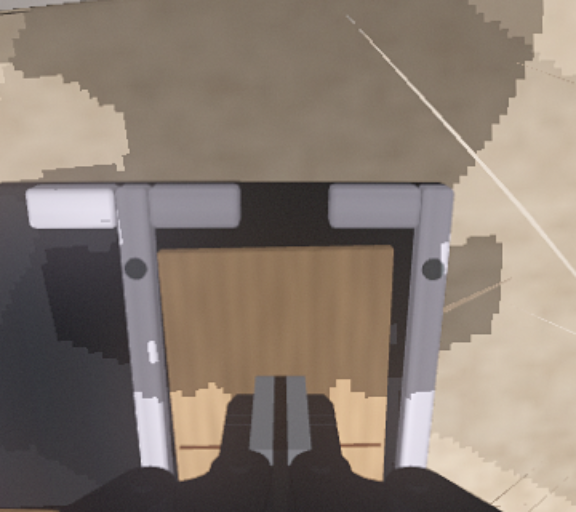

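The card front (crop row 247) is still about 5 mm short of the bar (row 228), so I push on.

>>> step_arm(targets="2 0 0 0; 4 0 0 0; 6 0 0 0; 6 0 0 0")

```text
t: 13.2
tcp_pos: [0.482, -0.2072, -0.0164]
tool_rot: [0.04, 0.999, -0.004, 0.006]
force: [4.9, -0.8, 9.2]
finger_gap: 0.003
gripper_force: 4.8
```

>>> step_arm(targets="2 0 0 0; 4 0 0 0; 4 0 0 0")

```text
t: 13.5
tcp_pos: [0.4783, -0.207, -0.0164]
tool_rot: [0.04, 0.999, -0.004, 0.006]
force: [5.4, -0.7, 8.9]
finger_gap: 0.001
gripper_force: 4.7
```

```bash
cat > prof.py <<'E'
from h import *
s=manip.sense();im=manip.snapshot("wrist").astype(int);cv2.imwrite(f"pics/p{s['t']:.1f}.png",im[:,:,::-1])
for c in (258,368):
    col=im[150:320,c-5:c+5].mean(1)
    sat=col[:,0]-col[:,2];br=col.sum(1)/3
    card=150+np.argmax(sat>25) if (sat>25).any() else None
    print(c,"card",card,[int(v) for v in br[card-150-30:card-150+4]],at("wrist",(c,card),.008,s).round(4))
E
python3 prof.py; python3 - <<'E'
import cv2
a=cv2.imread("pics/w7.png").astype(int)
for c in (258,368):
    k=a[180:225,c-5:c+5].mean(1);print([int(v) for v in k.sum(1)/3],[int(v) for v in k[:,2]-k[:,0]])
E
```

```text
258 card 150 [] [ 0.4061 -0.2234  0.008 ]
368 card 150 [] [ 0.4095 -0.1815  0.008 ]
[144, 145, 145, 146, 147, 148, 147, 148, 147, 148, 148, 148, 147, 146, 145, 145, 144, 143, 143, 144, 140, 138, 95, 50, 54, 54, 54, 55, 54, 53, 55, 54, 54, 53, 51, 79, 99, 104, 117, 121, 120, 121, 120, 121, 121] [-5, -4, -4, -5, -5, -4, -5, -5, -5, -5, -5, -5, -5, -5, -4, -4, -4, -4, -4, -5, -5, -4, -1, 4, 3, 3, 3, 3, 4, 3, 4, 4, 4, 3, 2, 26, 39, 42, 49, 50, 51, 50, 51, 50, 51]
[146, 145, 145, 146, 148, 148, 147, 148, 149, 148, 148, 149, 147, 147, 146, 145, 144, 143, 143, 144, 141, 137, 94, 45, 44, 46, 45, 45, 46, 46, 46, 46, 43, 76, 96, 99, 111, 115, 115, 115, 115, 115, 115, 115, 115] [-5, -5, -5, -5, -5, -5, -6, -5, -4, -6, -5, -5, -5, -5, -5, -5, -5, -5, -5, -5, -5, -4, -2, 4, 4, 4, 5, 5, 5, 5, 6, 4, 3, 28, 41, 43, 49, 51, 50, 51, 51, 51, 50, 50, 51][ WARN:0@0.837] global loadsave.cpp:1063 imwrite_ Unsupported depth image for selected encoder is fallbacked to CV_8U.
```

```bash
cat > prof2.py <<'E'
import cv2,glob,os
f=max(glob.glob("pics/p*.png"),key=os.path.getmtime);a=cv2.imread(f).astype(int);print(f)
for c in (258,368):
    k=a[190:245,c-5:c+5].mean(1);print([int(v) for v in k.sum(1)/3],[int(v) for v in k[:,2]-k[:,0]])
E
python3 prof2.py
```

```text
pics/p13.5.png
[125, 125, 125, 124, 126, 128, 92, 49, 91, 120, 126, 131, 141, 146, 146, 144, 145, 146, 147, 148, 148, 149, 149, 148, 149, 148, 148, 146, 146, 145, 144, 144, 144, 143, 139, 117, 117, 121, 122, 122, 122, 121, 122, 122, 122, 122, 122, 122, 122, 122, 122, 122, 122, 121, 121] [28, 27, 28, 28, 27, 28, 20, 4, -1, -3, -3, -4, -3, -4, -4, -4, -5, -5, -4, -4, -5, -5, -4, -4, -5, -5, -4, -4, -4, -4, -4, -4, -4, -4, -6, 8, 43, 50, 50, 50, 50, 50, 50, 50, 51, 51, 50, 50, 50, 50, 50, 50, 50, 50, 50]
[127, 126, 126, 125, 126, 128, 93, 46, 69, 114, 126, 128, 138, 145, 146, 145, 145, 145, 146, 147, 148, 148, 149, 149, 148, 149, 148, 147, 146, 145, 144, 144, 144, 144, 140, 131, 120, 115, 116, 116, 115, 116, 117, 116, 116, 116, 117, 116, 117, 116, 117, 117, 118, 117, 118] [28, 28, 28, 28, 28, 29, 21, 6, -1, -3, -4, -4, -5, -4, -4, -4, -4, -5, -5, -5, -5, -4, -5, -5, -6, -5, -5, -5, -5, -4, -4, -5, -4, -4, -5, 2, 37, 52, 50, 50, 50, 51, 50, 50, 50, 50, 50, 51, 50, 51, 51, 51, 51, 51, 51]
```

The dark gap between bar and card is gone in the image. I'll push a little more with extra pressure to be sure it is seated.

>>> step_arm(targets="0 0 0.5 0; 2 0 0.5 0; 4 0 0.5 0; 6 0 0.5 0; 6 0 0.5 0")

```text
t: 14.05
tcp_pos: [0.4735, -0.2072, -0.0164]
tool_rot: [0.041, 0.999, -0.004, 0.008]
force: [6.7, 0.1, 11.5]
finger_gap: -0.002
gripper_force: 6.0
```

```bash
python3 prof.py >/dev/null 2>&1; python3 prof2.py; python3 -c "
from h import *
print(ray('wrist',(258,225),manip.sense()))"
```

```text
pics/p14.1.png
[123, 123, 123, 124, 124, 125, 125, 125, 125, 125, 125, 125, 125, 125, 124, 125, 128, 93, 53, 59, 112, 126, 126, 131, 141, 145, 146, 144, 144, 146, 147, 147, 147, 148, 148, 148, 148, 148, 147, 146, 145, 144, 144, 144, 144, 142, 129, 118, 119, 121, 121, 122, 121, 122, 122] [28, 28, 27, 28, 28, 28, 28, 28, 28, 28, 29, 29, 29, 28, 28, 28, 28, 21, 7, 4, -3, -3, -3, -3, -4, -4, -4, -4, -4, -4, -4, -4, -5, -4, -4, -4, -4, -4, -5, -4, -4, -4, -4, -3, -4, -5, 1, 37, 52, 51, 51, 50, 50, 51, 51]
[124, 123, 123, 124, 125, 125, 126, 127, 127, 129, 128, 127, 127, 126, 126, 126, 127, 101, 57, 38, 110, 126, 125, 128, 138, 145, 145, 145, 144, 145, 146, 147, 148, 149, 148, 148, 148, 149, 147, 146, 146, 145, 145, 144, 144, 142, 138, 106, 110, 117, 117, 117, 116, 116, 116] [27, 28, 28, 28, 29, 28, 28, 28, 28, 28, 28, 28, 28, 28, 28, 28, 29, 24, 11, 6, -3, -4, -4, -4, -4, -4, -4, -4, -4, -5, -5, -5, -5, -5, -4, -4, -5, -5, -5, -4, -4, -5, -4, -4, -3, -4, -6, 20, 51, 52, 51, 51, 51, 50, 51]
(array([ 0.38902421, -0.19964353,  0.14927732]), array([ 0.28351975, -0.18783541, -0.95418272]))
```

>>> step_arm(targets="0 0 -2 0; 0 0 -8 0; 0 0 -30 0; 0 0 -80 0; 0 0 -130 0; 0 0 -130 0; 0 0 -130 0")

```text
t: 14.8
tcp_pos: [0.4664, -0.2029, 0.1119]
tool_rot: [0.04, 0.999, -0.0, 0.001]
force: [-0.9, 0.9, -0.7]
finger_gap: -0.004
gripper_force: 0.0
```

```bash
python3 look.py w8; python3 - <<'E'
from h import *
s=manip.sense();print(s["force"])
for n in ["scene","side"]:
    manip.snapshot(n)
    for q in ["card_tray","card_round","card_slot","card_pair"]:
        for r in manip.mark_of(n,q)[:1]: print(n,q,round(r["p"],2),at(n,r["position"],0.0 if q=="card_tray" else .004).round(4))
E
```

```text
14.8 [ 0.4664 -0.2029  0.1119] [ 3.990e-02  9.992e-01 -5.000e-04  7.000e-04]
card_tray 0.83 [224. 304.] [ 0.5314 -0.2875  0.    ]
card_round 0.77 [309. 254.] [ 0.4896 -0.2098  0.004 ]
card_slot 0.68 [227. 345.] [ 0.5705 -0.2904  0.004 ]
card_pair 0.74 [148. 338.] [ 0.5583 -0.3611  0.004 ]
[-0.4297961  -0.0449594  -0.10132708]
scene card_tray 0.62 [ 0.5265 -0.2795 -0.    ]
scene card_round 0.76 [ 0.4882 -0.2069  0.004 ]
scene card_slot 0.62 [ 0.5729 -0.2773  0.004 ]
scene card_pair 0.8 [ 0.5623 -0.3651  0.004 ]
side card_tray 0.95 [ 0.5327 -0.2824  0.    ]
side card_round 0.9 [ 0.4862 -0.2028  0.004 ]
side card_slot 0.83 [ 0.569 -0.285  0.004]
side card_pair 0.79 [ 0.5568 -0.3597  0.004 ]
```

```bash
python3 -c "
from station import manip
print(manip.sign_off())"
```

```text
the job is handed in; nothing more can be done
None
```

I slid the round-hole card along its lane to the tray's front bar. After I lifted clear, all three cameras placed it within about 7 mm of home (nearest within 1 mm), with no gap to the bar showing in the wrist picture and the other two cards still at the back; I handed it in at about 15 s.

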